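Try the caps of the button jars and pull out the loose ones

ROBOT

A 6-joint arm with a two-finger parallel gripper is mounted at the origin on the work surface. World frame = base frame: x ahead of the robot, y to its left, z up, the work surface at z = 0. Lengths are in m, angles in rad, forces in N, time in s.
With the tool pointing down it reaches from about 0.4 to 0.825 m from the base axis. Payload 7 kg.
Tool frame: the origin (TCP) lies between the finger pads; the fingertips stand 19 mm ahead of it and the grasp point (between the pads) is the TCP; z points along the fingers, y is the line along which they close (so a half turn about z gives the same grasp; the last joint's range is limited). The gripper opens to 88 mm and grips with 3 to 60 N. Pads are 19 mm wide; open, the fingers measure 130 mm over their backs; the gripper's body (78 mm by 193 mm) begins 47 mm behind the grasp point.
Start: joints at [-0.961, 0.359, 0.012, 0, -1.224, -0.288], TCP at [0.213, -0.64, 0.246] pointing down, gripper open.
Joint ranges: [-3.07, 3.07], [-1.43, 2.12], [-1.02, 1.25], [-3.03, 1.67], [-3.05, -0], [-3.03, 3.03]. Speed limits (rad/s): [2.39, 2.39, 3.01, 3.14, 3.14, 3.14].

INTERFACE

Orientations are given as a unit quaternion [w, x, y, z].
In Python, from bench import robot, optics, job gives the robot as it stands (robot), with the cameras (optics) and the job (job).
- The arm moves only by the shell command python3 drive.py FILE [FORCE], which reads ROWS from the file FILE. ROWS is a JSON object whose key "increments" holds a list of rows, 1 to 5 of them, each of 5 numbers: the finger opening in m, then dx, dy, dz in normalised numbers (1 is 0.3 m), then a turn about the tool's z in a scale on which 1.0 is 2 rad; each row is the pose to reach, as a shift and turn from the pose commanded when the command began, along the tool's axes at that moment; what a row does not reach only later rows make up. A row lasts 1/10 s, in which the tool goes at most 0.05 m and 0.15 rad, less where a joint would pass 70% of its speed; a pose out of reach is approached as far as the arm can. The fingers move at their own pace and stop on an object; FORCE is the grip in N (left out, the last holds). Time passes only in rows, so rows that do not move let the fingers close. It prints the time, the measured TCP pose, the force, the opening and the grip force at its end. Input that does not fit is refused with a message, and nothing moves.
- robot.get_state(): the state, without advancing time (a new reading comes with each control period).
- optics.grab_frame(name): name is "scene" or "top"; returns the picture (480x640x3 uint8, blue, green, red); there is no depth.
- optics.get_calibration(name): a dict with "fx", "fy", "cx", "cy" (pixels), "pose" (4x4, takes a point from camera to world coordinates). Camera axes: x right, y up, looking along -z (the intrinsics and any distortion apply to the point x, -y, -z); pixel columns grow to the right and rows downward; lengths in m; the calibration is good to about 2 mm. A picture is of the moment at which its call begins. get_calibration takes no time and is no camera call.
- job.job_done(): hands the job in; it is judged then, once.
The state is a dict: "time": time; "q": joint angles; "qd": joint speeds; "joint_torque": joint torques, N m; "ee_pos": TCP position; "eef_rot": TCP orientation; "contact_force": force on the tool from outside, world axes, zero at the start; "wrist_torque": the same for the moment, N m; "gripper_width": finger opening in m; "grip_force": force on a finger pad.
Only numpy, scipy, OpenCV 4.12 (cv2) and the standard library are available. Lean on these libraries where they do the work, as an engineer would, in place of code of your own. Each camera call takes 0.05 s, during which the arm holds its last target. There are 200 camera calls.

TASK

Before the crate is packed away, twist the red caps of the three button jars clockwise to find which are loose. Where a cap is tight, leave its jar standing in the crate; where a cap turns, run it down to its stop so that nothing spills, and only then lift the jar out by its clear body, never by the cap, and set it down upright inside the blue tray to await a new seal. Handle the jars gently and do not shift the other things on the table.

Things in the scene. Friction and masses are not known exactly. Their poses are not given: they have to be found in the camera images.
- crate: Low plywood crate, 156 x 230 x 36 mm outside, fast on the table; square compartments of 66 mm, two along x by three along y, centres at x = +-37, y = -74, 0, +74 mm; walls 8 mm thick, 36 mm high, floor 6 mm thick. Origin: centre of underside; z up, y along its long side. Holds the three jars (never side by side, only diagonal or two apart) and two low tins.
- tray: Blue plastic tray with a grey lining, 280 x 190 mm outside, standing fast on the table, walls 5 mm thick and 14 mm high, inside floor 5 mm above the table; empty, room for the jars side by side along x. Origin: centre of its underside; x along its long side.
- jar_a: One of three jars that look alike, in the crate: clear square plastic jar of buttons, 60 x 60 mm, straight sides up to 66 mm above its foot, red screw cap from 72 to 97 mm; about 0.3 kg. Origin: centre of underside; z up, x and y square to its sides. Stands with 3 mm play all round in its compartment, whose walls let it turn only about 0.1 rad.
- cap_a (a joint): Angle in rad from jar_a's x axis to the white mark on its cap, growing anticlockwise from above (unscrewing). The angle does not tell loose from tight. A loose cap turns easily (0.04 N m) and, turned clockwise, meets a firm stop after 0.4 to 1.1 rad; a tight cap does not move for any torque the hand can give: the jar turns a little in its compartment, then the fingers slip round the cap.
- lid_a: The red ribbed round cap of jar_a, 53 mm diameter, 24 mm high, with a white mark from its middle to its rim. Origin: centre of its underside on the jar's axis, 72 mm above the jar's foot; x points along the white mark. It stays on the jar.
- jar_b: One of three jars that look alike, in the crate: clear square plastic jar of buttons, 60 x 60 mm, straight sides up to 66 mm above its foot, red screw cap from 72 to 97 mm; about 0.3 kg. Origin: centre of underside; z up, x and y square to its sides. Stands with 3 mm play all round in its compartment, whose walls let it turn only about 0.1 rad.
- cap_b (a joint): Angle in rad from jar_b's x axis to the white mark on its cap, growing anticlockwise from above (unscrewing). The angle does not tell loose from tight. A loose cap turns easily (0.04 N m) and, turned clockwise, meets a firm stop after 0.4 to 1.1 rad; a tight cap does not move for any torque the hand can give: the jar turns a little in its compartment, then the fingers slip round the cap.
- lid_b: The red ribbed round cap of jar_b, 53 mm diameter, 24 mm high, with a white mark from its middle to its rim. Origin: centre of its underside on the jar's axis, 72 mm above the jar's foot; x points along the white mark. It stays on the jar.
- jar_c: One of three jars that look alike, in the crate: clear square plastic jar of buttons, 60 x 60 mm, straight sides up to 66 mm above its foot, red screw cap from 72 to 97 mm; about 0.3 kg. Origin: centre of underside; z up, x and y square to its sides. Stands with 3 mm play all round in its compartment, whose walls let it turn only about 0.1 rad.
- cap_c (a joint): Angle in rad from jar_c's x axis to the white mark on its cap, growing anticlockwise from above (unscrewing). The angle does not tell loose from tight. A loose cap turns easily (0.04 N m) and, turned clockwise, meets a firm stop after 0.4 to 1.1 rad; a tight cap does not move for any torque the hand can give: the jar turns a little in its compartment, then the fingers slip round the cap.
- lid_c: The red ribbed round cap of jar_c, 53 mm diameter, 24 mm high, with a white mark from its middle to its rim. Origin: centre of its underside on the jar's axis, 72 mm above the jar's foot; x points along the white mark. It stays on the jar.
- tin_1: Low round tin with a green lid, 54 mm diameter, 26 mm high, in a compartment of the crate. Bystander. Origin: centre of its underside.
- tin_2: Low round tin with a yellow lid, 54 mm diameter, 26 mm high, in a compartment of the crate. Bystander. Origin: centre of its underside.
- mug: Blue mug, 80 mm diameter, 92 mm high, behind the crate and tray. Bystander. Origin: centre of its underside.
- tape_stand: Black tape dispenser, 60 x 150 mm, 87 mm high. Bystander. Origin: centre of its underside.
- big_tin: Round tin with a red lid, 106 mm diameter, 60 mm high. Bystander. Origin: centre of its underside.
- magnifier: Magnifying glass lying flat, lens 86 mm, handle to 145 mm from the lens centre, 18 mm high. Bystander. Origin: centre of its underside (under the lens).
- box_red: Red cigar box full of button cards, 225 x 150 mm, its lid thrown back to about 150 mm high. Bystander. Origin: centre of its underside.

How it is judged:
On the way:
1. every cap that was loose has been turned clockwise down to its stop (value of joint cap_a below -0.52 rad and value of joint cap_c below -0.7 rad), for 0.1 s.
At the end, for the whole second after the job is handed in: Every jar whose cap was loose stands upright (within 0.08 rad) on the floor of the tray, wholly inside its walls, at rest, with its cap at its clockwise stop (within 0.10 rad); every jar whose cap was tight stands upright and at rest on the floor of a crate compartment (all of step 1 and x of jar_a in the frame of tray between -0.108 and 0.108 m and y of jar_a in the frame of tray between -0.064 and 0.064 m and z of each of jar_a, jar_c in the frame of tray below 0.009 m and angle between each of jar_a, jar_c, jar_b's own z axis and vertical below 0.08 rad and linear speed of each of jar_a, jar_c, jar_b below 0.03 m/s and x of jar_c in the frame of tray between -0.108 and 0.108 m and y of jar_c in the frame of tray between -0.064 and 0.064 m and x of jar_b in the frame of crate between -0.075 and 0.075 m and y of jar_b in the frame of crate between -0.112 and 0.112 m and z of jar_b in the frame of crate below 0.012 m); the robot touches nothing.
It fails at once if a loose-capped jar was lifted before its cap had been turned down to the stop ((height (world z) of jar_a above 0.03 m and value of joint cap_a above -0.47 rad) or (height (world z) of jar_c above 0.03 m and value of joint cap_c above -0.65 rad)).
It fails at once if a jar was lifted by its cap ((height (world z) of jar_a above 0.03 m and contact force between the fingers and lid_a above 2 N) or (height (world z) of jar_b above 0.03 m and contact force between the fingers and lid_b above 2 N) or (height (world z) of jar_c above 0.03 m and contact force between the fingers and lid_c above 2 N)).
It fails at once if a jar was tipped more than 0.4 rad (angle between any of jar_a, jar_b, jar_c's own z axis and vertical above 0.4 rad).
It fails at once if a jar was dropped or banged down into the tray ((x of jar_a in the frame of tray between -0.15 and 0.15 m and y of jar_a in the frame of tray between -0.11 and 0.11 m and height (world z) of jar_a below 0.025 m and linear speed of jar_a above 0.42 m/s) or (x of jar_b in the frame of tray between -0.15 and 0.15 m and y of jar_b in the frame of tray between -0.11 and 0.11 m and height (world z) of jar_b below 0.025 m and linear speed of jar_b above 0.42 m/s) or (x of jar_c in the frame of tray between -0.15 and 0.15 m and y of jar_c in the frame of tray between -0.11 and 0.11 m and height (world z) of jar_c below 0.025 m and linear speed of jar_c above 0.42 m/s)).
It fails at once if a bystander was shifted more than 40 mm or tipped (distance of any of tin_1, tin_2, mug, tape_stand, big_tin, magnifier, box_red from where it was at the start of the episode above 0.04 m or angle between any of tin_1, tin_2, mug, tape_stand, big_tin, magnifier, box_red's own z axis and vertical above 0.4 rad).
It also fails if it takes over 72 s, if anything falls off the work surface, if the arm or the gripper's body presses on something with over 40 N, if the wrist force passes 120 N, or if a joint passes its speed limit or range.

## Working session

There is one attempt and no reset: what is moved stays moved. The work goes in short steps, Python scripts to look and compute and a shell command to move; the robot and the scene stay as the last step left them, time stands still between calls to the robot, and variables do not carry over. Pictures are saved under pics/ and viewed, at most 10 in all, crops included, and the job is handed in when it is done.

```bash
ls; mkdir -p pics
python3 - <<'E'
from bench import robot, optics, job
import cv2,numpy as np
for n in("scene","top"):
    cv2.imwrite(f"pics/{n}0.png",optics.grab_frame(n)); c=optics.get_calibration(n)
    print(n,{k:(np.round(v,4).tolist()) for k,v in c.items()})
print(robot.get_state())
E
```

```text
bench.py
drive.py
pics
scene {'fx': 566.2193, 'fy': 566.2193, 'cx': 321.4827, 'cy': 246.2249, 'pose': [[0.8466, -0.4053, 0.3449, 1.1379], [0.5322, 0.6463, -0.5469, -0.9014], [-0.0012, 0.6465, 0.7629, 1.281], [0.0, 0.0, 0.0, 1.0]]}
top {'fx': 495.2636, 'fy': 495.2636, 'cx': 318.7939, 'cy': 234.0092, 'pose': [[0.0175, 0.9809, -0.1937, 0.3318], [-0.9998, 0.0167, -0.0058, -0.042], [-0.0024, 0.1937, 0.981, 1.4313], [0.0, 0.0, 0.0, 1.0]]}
{'time': 0.1, 'q': array([-9.60889530e-01,  3.59311464e-01,  1.11375409e-02, -3.02063455e-04,
       -1.22410723e+00, -2.88053375e-01]), 'qd': array([-0.00117765, -0.00072217,  0.00210293, -0.00044693, -0.00013988,
       -0.00093563]), 'joint_torque': array([-1.39893877e-03, -5.84164524e+01,  2.93752724e+01,  7.01563731e+00,
        1.02125737e-02, -5.96063069e-05]), 'ee_pos': array([ 0.21332916, -0.63996145,  0.24471435]), 'eef_rot': array([-1.94307981e-04, -1.60182207e-01,  9.87087174e-01,  7.30468939e-04]), 'contact_force': array([-0.18754392, -0.08639479,  1.13371934]), 'wrist_torque': array([-0.04070449, -0.03642831,  0.03001565]), 'grip_force': 0.0, 'gripper_width': 0.08749331128108921}
```

View pics/scene0.png

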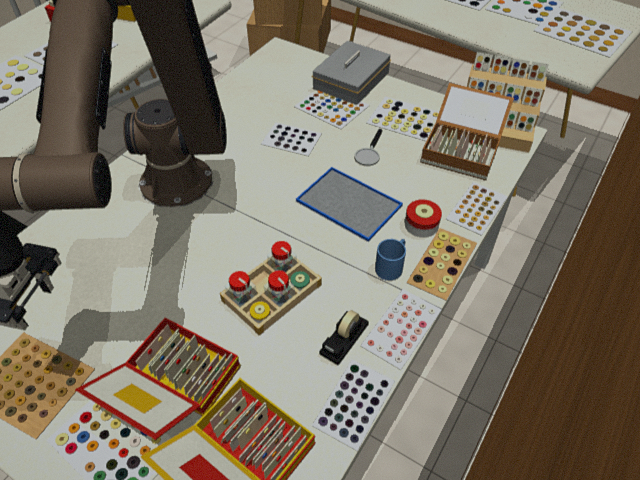

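View pics/top0.png

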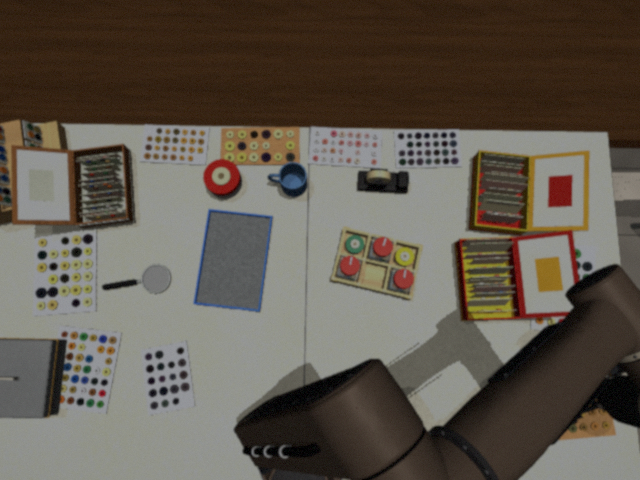

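The scene view shows caps near (240,282), (278,282) and (281,251), and the tray near (349,203). In the top view the caps are near (350,267), (382,247) and (403,280), and the tray near (233,260). I'll segment the caps and tray and triangulate them, using enlarged crops to check.

```bash
cat > h.py <<'E'
import numpy as np,cv2
from bench import robot, optics, job
C={n:optics.get_calibration(n) for n in("scene","top")}
def ray(n,u,v):
    c=C[n];P=np.array(c["pose"]);d=np.array([(u-c["cx"])/c["fx"],-(v-c["cy"])/c["fy"],-1.])
    return P[:3,3],P[:3,:3]@d
def at(n,u,v,z):
    o,d=ray(n,u,v);return o+d*(z-o[2])/d[2]
def proj(n,p):
    c=C[n];P=np.array(c["pose"]);q=P[:3,:3].T@(np.asarray(p,float)-P[:3,3])
    return np.array([c["cx"]+c["fx"]*q[0]/-q[2],c["cy"]-c["fy"]*q[1]/-q[2]])
def tri(a,b):
    (o1,d1),(o2,d2)=ray("scene",*a),ray("top",*b)
    s=np.linalg.lstsq(np.c_[d1,-d2],o2-o1,rcond=None)[0]
    p,q=o1+d1*s[0],o2+d2*s[1];return (p+q)/2,np.linalg.norm(p-q)
def blobs(im,lo,hi,box,amin=60):
    h=cv2.cvtColor(im,cv2.COLOR_BGR2HSV);h[...,0]=(h[...,0].astype(int)+30)%180
    m=cv2.inRange(h,lo,hi);k=np.zeros_like(m);x0,y0,x1,y1=box;k[y0:y1,x0:x1]=m[y0:y1,x0:x1]
    n,l,s,c=cv2.connectedComponentsWithStats(cv2.morphologyEx(k,cv2.MORPH_CLOSE,np.ones((3,3))))
    return [(l==i,s[i],c[i]) for i in range(1,n) if s[i][4]>=amin]
E
python3 - <<'E'
from h import *
S,T=[cv2.imread(f"pics/{n}0.png") for n in("scene","top")]
for n,I,b in(("scene",S,(215,230,330,335)),("top",T,(325,225,430,302))):
    for m,s,c in blobs(I,(15,110,60),(42,255,255),b): print(n,s,c.round(1))
b={}
for n,I,bx in(("scene",S,(290,160,410,245)),("top",T,(185,200,280,320))):
    for m,s,c in blobs(I,(125,120,60),(155,255,255),bx):
        cs=cv2.findContours(m.astype(np.uint8),0,1)[0]; r=cv2.minAreaRect(max(cs,key=cv2.contourArea))
        hull=cv2.convexHull(cs[0]);q=cv2.approxPolyN(hull,4)[0] if hasattr(cv2,'approxPolyN') else cv2.boxPoints(r)
        print(n,"tray",s,q.tolist())
        for p in q: print(at(n,*p,0.014).round(4))
a=cv2.resize(S[235:335,215:330],None,fx=4,fy=4,interpolation=2);t=cv2.resize(T[222:304,325:427],None,fx=3.3,fy=3.3,interpolation=2)
o=np.zeros((400,800,3),np.uint8);o[:400,:460]=a[:400,:460];o[:t.shape[0],462:462+t.shape[1]]=t[:,:338];cv2.imwrite("pics/crops.png",o)
E
```

```text
scene [272 241  19  19 297] [281. 250.]
scene [229 271  21  20 337] [238.9 280.6]
scene [268 270  21  21 357] [278.  280.1]
top [373 237  20  20 296] [382.3 247. ]
top [340 256  21  20 291] [349.4 265.8]
top [394 269  20  20 298] [403.2 279.2]
scene tray [296 167 106  74 640] [[403, 203], [368, 241], [294, 200], [332, 166]]
[0.687 0.293 0.014]
[0.6708 0.097  0.014 ]
[0.3901 0.1225 0.014 ]
[0.4082 0.3222 0.014 ]
scene tray [380 240  24   5  96] [[403, 240], [403, 244], [380, 244], [384, 240]]
[0.7566 0.1555 0.014 ]
[0.7637 0.1415 0.014 ]
[0.7064 0.1056 0.014 ]
[0.709  0.1256 0.014 ]
top tray [194 210  78 101 446] [[272, 216], [259, 311], [194, 303], [209, 209]]
[0.6632 0.1048 0.014 ]
[0.3866 0.1317 0.014 ]
[0.4058 0.3173 0.014 ]
[0.6812 0.2913 0.014 ]
```

View pics/crops.png

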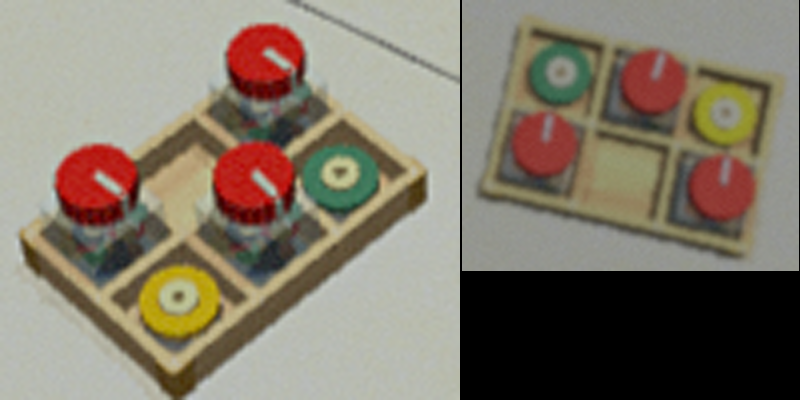

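The crops show a crate with its long side roughly along world -y. The far row holds green tin, jar, yellow tin, and the near row holds jar, empty, jar. All white marks point roughly towards world +x. Next I'll fit the cap cylinders and the crate and tray poses from both views.

```bash
cat >> h.py <<'E'
from scipy.optimize import least_squares
th=np.linspace(0,2*np.pi,40)
def capc(n,p):  # centroid of the silhouette of a cap whose top centre is p
    pts=np.array([proj(n,p+[.0265*np.cos(t),.0265*np.sin(t),-d]) for t in th for d in(0,.024)],np.float32)
    m=cv2.moments(cv2.convexHull(pts));return np.array([m["m10"],m["m01"]])/m["m00"]
def fitcap(a,b):
    f=lambda p:np.r_[capc("scene",p)-a,capc("top",p)-b]
    r=least_squares(f,[.55,-.13,.1]);return r.x,np.abs(r.fun).max()
E
python3 - <<'E'
from h import *
A=[(281,250),(238.9,280.6),(278,280.1)]
B=[(349.4,265.8),(403.2,279.2),(382.3,247)]
for a,b in zip(A,B):
    p,e=fitcap(a,b);print("cap",p.round(4),round(e,2))
top=[(344.1,227.5),(422.3,245.6),(412.3,299.3),(330.5,280.2)]
w=np.array([at("top",*p,.036)[:2] for p in top]);print("crate top",w.round(4).tolist(),w.mean(0))
print("sides",[np.linalg.norm(w[i]-w[(i+1)%4]).round(3) for i in range(4)])
# crate yaw via minAreaRect-like fit: y dir = w0-w1 + w3-w2
d=w[0]-w[1]+w[3]-w[2];yaw=np.arctan2(-d[0],d[1]);print("crate yaw",yaw)
for a,b in(((220.5,295),top[2]),((259.5,327.5),top[1]),((321.75,278.75),top[0])):
    print("rim tri",*tri(a,b))
for a,b in(((403,203),(209,209)),((368,241),(272,216)),((294,200),(259,311)),((332,166),(194,303))): print("tray tri",*tri(a,b))
E
```

```text
cap [ 0.5108 -0.1179  0.0997] 0.48
cap [ 0.4768 -0.2634  0.1005] 0.73
cap [ 0.5641 -0.2082  0.1029] 0.5
crate top [[0.6276, -0.1063], [0.5785, -0.33], [0.4255, -0.2986], [0.4751, -0.0691]] [ 0.52667081 -0.20097667]
sides [np.float64(0.229), np.float64(0.156), np.float64(0.235), np.float64(0.157)]
crate yaw -0.2141565147421067
rim tri [ 0.42896539 -0.29723737  0.02794518] 0.00802716165073836
rim tri [ 0.58191532 -0.32747118  0.03432174] 0.008475593041205714
rim tri [ 0.63205653 -0.10447163  0.02693342] 0.0067053827691416525
tray tri [0.68418101 0.29396716 0.01042798] 0.005248091968493235
tray tri [0.6661865  0.10624164 0.00200862] 0.0005403846652802485
tray tri [0.38558965 0.13166499 0.00433641] 0.0036588059727489723
tray tri [0.40756726 0.31865656 0.01551969] 0.004933758252885057
```

Cap heights agree with the text: measured 0.100 to 0.103 m, expected 0.103 m. The compartments predicted from the crate pose agree with the caps to about 5 mm. I'll start with the jar nearest the arm.

```bash
cat >> h.py <<'E'
from scipy.spatial.transform import Rotation
def need(x,y,z,a=None):
    "shift in tool axes to TCP x,y,z and turn bringing tool y to world angle a (mod pi)"
    s=robot.get_state();w,*v=s["eef_rot"];R=Rotation.from_quat([*v,w]).as_matrix()
    d=R.T@(np.array([x,y,z])-s["ee_pos"]);ang=np.arctan2(R[1,1],R[0,1])
    t=None if a is None else (ang-a+np.pi/2)%np.pi-np.pi/2
    print("t",round(s["time"],2),"d",d.round(4),"turn",t,"yang",round(ang,3),"q6",round(s["q"][5],2),"F",s["contact_force"].round(1),"M",s["wrist_torque"].round(2))
E
python3 -c "
from h import *
need(.4765,-.2635,.246)"
```

```text
t 0.1 d [-0.3687  0.2739 -0.0009] turn None yang 1.893 q6 -0.29 F [-0.2 -0.1  1.1] M [-0.04 -0.04  0.03]
```

Careful with the scale: shifts go in shares of 0.3 m and turns go in shares of 2 rad. That gives: -0.184 m / 0.3 = -0.6133, 0.137 m / 0.3 = 0.4567.

```bash
echo '{"increments":[[0.088, -0.1333, 0.1, 0, 0], [0.088, -0.2667, 0.2, 0, 0], [0.088, -0.4, 0.3, 0, 0], [0.088, -0.5, 0.3733, 0, 0], [0.088, -0.6133, 0.4567, 0, 0]]}' > mv.in && python3 drive.py mv.in 10
echo '{"increments":[[0.088, -0.1333, 0.1, 0, 0], [0.088, -0.2667, 0.2, 0, 0], [0.088, -0.4, 0.3, 0, 0], [0.088, -0.5, 0.3733, 0, 0], [0.088, -0.6133, 0.4567, 0, 0]]}' > mv.in && python3 drive.py mv.in
python3 -c "
from h import *
need(.4765,-.2635,.098)"
```

```text
time: 0.6
ee_pos: [0.3452, -0.4506, 0.2453]
eef_rot: [-0.0, -0.16, 0.987, 0.0]
contact_force: [0.5, 0.2, 0.1]
gripper_width: 0.0876
grip_force: 0.0
time: 1.1
ee_pos: [0.4764, -0.2623, 0.2455]
eef_rot: [-0.0, -0.16, 0.987, 0.0]
contact_force: [1.6, -0.0, 0.6]
gripper_width: 0.0875
grip_force: 0.0
t 1.1 d [ 0.0003 -0.0011  0.1475] turn None yang 1.893 q6 -1.11 F [ 1.6 -0.   0.6] M [-0.12 -0.16  0.02]
```

To row units: 0.147 m / 0.3 = 0.49, 0.135 m / 0.3 = 0.45.

```bash
echo '{"increments":[[0.088, 0, 0, 0.15, 0], [0.088, 0, 0, 0.3, 0], [0.088, 0, 0, 0.4, 0], [0.088, 0, 0, 0.45, 0], [0.088, 0, 0, 0.49, 0]]}' > mv.in && python3 drive.py mv.in 10
echo '{"increments":[[0.04, 0, 0, 0, 0], [0.04, 0, 0, 0, 0], [0.04, 0, 0, 0, 0], [0.04, 0, 0, 0, 0], [0.04, 0, 0, 0, 0]]}' > mv.in && python3 drive.py mv.in 10
python3 -c "
from h import *
need(.4765,-.2635,.098)"
```

```text
time: 1.6
ee_pos: [0.4751, -0.2638, 0.0969]
eef_rot: [-0.001, -0.16, 0.987, 0.0]
contact_force: [0.4, -0.4, 0.9]
gripper_width: 0.0878
grip_force: 0.0
time: 2.1
ee_pos: [0.4765, -0.2643, 0.0995]
eef_rot: [0.001, -0.16, 0.987, -0.0]
contact_force: [1.2, -3.3, 2.4]
gripper_width: 0.0534
grip_force: 1.6
t 2.1 d [-0.0003  0.0007  0.0015] turn None yang 1.893 q6 -1.1 F [ 1.2 -3.3  2.4] M [-1.18 -0.39 -0.  ]
```

To row units: 0.32 rad / 2 = 0.16.

```bash
echo '{"increments":[[0.04, 0, 0, 0, 0], [0.04, 0, 0, 0, 0.04], [0.04, 0, 0, 0, 0.08], [0.04, 0, 0, 0, 0.12], [0.04, 0, 0, 0, 0.16]]}' > mv.in && python3 drive.py mv.in 10
python3 -c "
from h import *
need(.4765,-.2635,.098)"
echo '{"increments":[[0.04, 0, 0, 0, 0.04], [0.04, 0, 0, 0, 0.08], [0.04, 0, 0, 0, 0.12], [0.04, 0, 0, 0, 0.16], [0.04, 0, 0, 0, 0.2]]}' > mv.in && python3 drive.py mv.in 10
python3 -c "
from h import *
need(.4765,-.2635,.098)
print(robot.get_state()['grip_force'])"
```

```text
time: 2.6
ee_pos: [0.4765, -0.2643, 0.0993]
eef_rot: [0.001, 0.001, 1.0, -0.0]
contact_force: [-1.1, -1.8, 2.6]
gripper_width: 0.0528
grip_force: 10.0
t 2.6 d [-0.      0.0008  0.0013] turn None yang 1.57 q6 -1.43 F [-1.1 -1.8  2.6] M [-0.31 -0.02  0.09]
time: 3.1
ee_pos: [0.4764, -0.2642, 0.0992]
eef_rot: [0.001, 0.199, 0.98, -0.0]
contact_force: [-0.1, -0.9, 2.2]
gripper_width: 0.0526
grip_force: 10.0
t 3.1 d [0.0002 0.0007 0.0012] turn None yang 1.17 q6 -1.83 F [-0.1 -0.9  2.2] M [-0.07  0.06 -0.02]
9.99187633395195
```

To row units: 0.25 rad / 2 = 0.125.

```bash
for k in 1 2; do echo '{"increments":[[0.04, 0, 0, 0, 0.025], [0.04, 0, 0, 0, 0.05], [0.04, 0, 0, 0, 0.075], [0.04, 0, 0, 0, 0.1], [0.04, 0, 0, 0, 0.125]]}' > mv.in && python3 drive.py mv.in 10 | grep grip_f
python3 -c "
from h import *
need(.4765,-.2635,.098)"; done
```

```text
grip_force: 10.0
t 3.6 d [0.0002 0.0006 0.0012] turn None yang 0.921 q6 -2.07 F [ 1.  -3.4  0.7] M [-1.42 -0.2   0.39]
grip_force: 10.0
t 4.1 d [0.0001 0.0006 0.0008] turn None yang 0.671 q6 -2.32 F [-0.3  0.4  0.2] M [ 0.17 -0.09  0.42]
```

```bash
echo '{"increments":[[0.075, 0, 0, 0, 0], [0.075, 0, 0, 0, 0], [0.075, 0, 0, 0, 0], [0.075, 0, 0, -0.1, 0], [0.075, 0, 0, -0.2333, 0]]}' > mv.in && python3 drive.py mv.in 10 |tail -2
echo '{"increments":[[0.088, 0, 0, -0.1, -0.07], [0.088, 0, 0, -0.1667, -0.14], [0.088, 0, 0, -0.1667, -0.21], [0.088, 0, 0, -0.1667, -0.28], [0.088, 0, 0, -0.1667, -0.345]]}' > mv.in && python3 drive.py mv.in
python3 - <<'E'
from h import *
need(.4765,-.2635,.062,1.357)
S=optics.grab_frame("scene");T=optics.grab_frame("top")
cv2.imwrite("pics/s1.png",S);cv2.imwrite("pics/t1.png",T)
a=cv2.resize(S[235:335,215:330],None,fx=4,fy=4,interpolation=2);t=cv2.resize(T[222:304,325:427],None,fx=3.3,fy=3.3,interpolation=2)
o=np.zeros((400,800,3),np.uint8);o[:400,:460]=a[:400,:460];o[:t.shape[0],462:462+t.shape[1]]=t[:,:338];cv2.imwrite("pics/c1.png",o)
E
```

```text
gripper_width: 0.0749
grip_force: 0.0
time: 5.1
ee_pos: [0.4758, -0.264, 0.2188]
eef_rot: [0.0, 0.101, 0.995, 0.0]
contact_force: [-0.5, -0.2, -1.3]
gripper_width: 0.0875
grip_force: 0.0
t 5.1 d [-0.0005  0.0006  0.1568] turn 0.011971038235718767 yang 1.369 q6 -1.63 F [-0.5 -0.2 -1.3] M [ 0.01 -0.05  0.03]
```

View pics/c1.png

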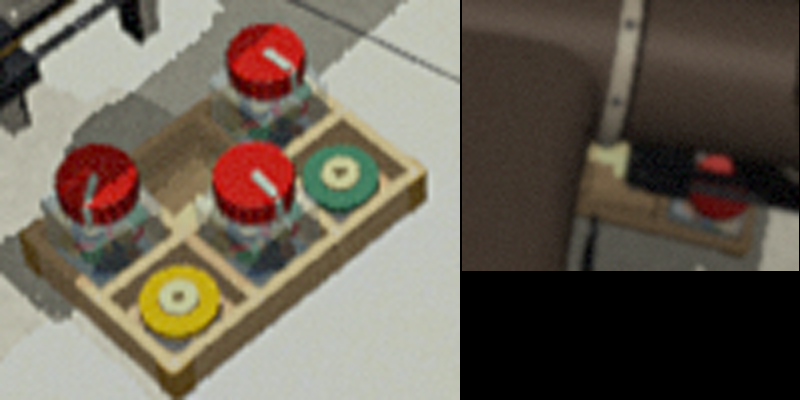

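The left jar's mark has swung clockwise from (125,195) to (88,212) in the crop, so its cap was loose and is now at its stop: torque held at 0.4 N m while the fingers slipped. Now I'll grip that jar by its body.

To row units: 0.156 m / 0.3 = 0.52, 0.145 m / 0.3 = 0.4833, 0.012 rad / 2 = 0.006.

```bash
echo '{"increments":[[0.088, 0, 0, 0.1667, 0], [0.088, 0, 0, 0.3333, 0], [0.088, 0, 0, 0.4333, 0.006], [0.088, 0, 0, 0.4833, 0.006], [0.088, 0, 0, 0.52, 0.006]]}' > mv.in && python3 drive.py mv.in 25
echo '{"increments":[[0.04, 0, 0, 0, 0], [0.04, 0, 0, 0, 0], [0.04, 0, 0, 0, 0], [0.04, 0, 0, 0, 0], [0.04, 0, 0, 0, 0]]}' > mv.in && python3 drive.py mv.in 25
python3 -c "
from h import *
need(.4765,-.2635,.098)"
```

```text
time: 5.7
ee_pos: [0.4752, -0.2639, 0.0609]
eef_rot: [-0.001, 0.111, 0.994, 0.0]
contact_force: [0.3, -1.1, -0.1]
gripper_width: 0.088
grip_force: 0.0
time: 6.2
ee_pos: [0.4769, -0.2646, 0.0638]
eef_rot: [0.001, 0.11, 0.994, -0.0]
contact_force: [1.2, -3.2, 3.0]
gripper_width: 0.0615
grip_force: 24.1
t 6.2 d [ 0.0005  0.0009 -0.0342] turn None yang 1.351 q6 -1.64 F [ 1.2 -3.2  3. ] M [-1.12 -0.05  0.09]
```

To row units: -0.1 m / 0.3 = -0.3333, -0.06 m / 0.3 = -0.2.

```bash
echo '{"increments":[[0.04, 0, 0, 0, 0], [0.04, 0, 0, -0.0167, 0], [0.04, 0, 0, -0.1, 0], [0.04, 0, 0, -0.2, 0], [0.04, 0, 0, -0.3333, 0]]}' > mv.in && python3 drive.py mv.in 25
echo '{"increments":[[0.04, 0, 0, -0.0667, 0], [0.04, 0, 0, -0.1167, 0], [0.04, 0, 0, -0.1333, 0], [0.04, 0, 0, -0.1333, 0], [0.04, 0, 0, -0.1333, 0]]}' > mv.in && python3 drive.py mv.in
python3 -c "
from h import *
need(.476,.218,.2,1.478)"
```

```text
time: 6.7
ee_pos: [0.4738, -0.263, 0.1615]
eef_rot: [-0.003, 0.11, 0.994, 0.001]
contact_force: [0.1, -0.4, -3.4]
gripper_width: 0.0604
grip_force: 24.5
time: 7.2
ee_pos: [0.4751, -0.2636, 0.2013]
eef_rot: [-0.001, 0.11, 0.994, 0.0]
contact_force: [0.1, -0.2, -2.6]
gripper_width: 0.0611
grip_force: 24.5
t 7.2 d [0.1045 0.4701 0.0017] turn -0.12769336455311064 yang 1.35 q6 -1.64 F [ 0.1 -0.2 -2.6] M [-0.08  0.    0.04]
```

To row units: 0.16 m / 0.3 = 0.5333, 0.125 m / 0.3 = 0.4167, -0.127 rad / 2 = -0.0635.

```bash
echo '{"increments":[[0.04, 0.0133, 0.0667, 0, 0], [0.04, 0.04, 0.1833, 0, -0.015], [0.04, 0.0667, 0.3, 0, -0.03], [0.04, 0.0933, 0.4167, 0, -0.045], [0.04, 0.12, 0.5333, 0, -0.0635]]}' > mv.in && python3 drive.py mv.in 25 | tail -2
echo '{"increments":[[0.04, 0.0433, 0.1067, 0, 0], [0.04, 0.0867, 0.2133, 0, 0], [0.04, 0.1267, 0.32, 0, 0], [0.04, 0.1667, 0.4267, 0, 0], [0.04, 0.2, 0.5333, 0, 0]]}' > mv.in && python3 drive.py mv.in | tail -2
python3 -c "
from h import *
need(.476,.218,.2,1.478)"
```

```text
gripper_width: 0.061
grip_force: 24.5
gripper_width: 0.0609
grip_force: 24.5
t 8.2 d [-0.0321  0.1558  0.0013] turn -0.0005656650825784926 yang 1.477 q6 -2.27 F [ 1.7  0.  -3.5] M [ 0.06 -0.14  0.  ]
```

To row units: 0.156 m / 0.3 = 0.52, 0.145 m / 0.3 = 0.4833.

```bash
echo '{"increments":[[0.04, -0.0233, 0.1167, 0, 0], [0.04, -0.05, 0.25, 0, 0], [0.04, -0.0767, 0.3833, 0, 0], [0.04, -0.1, 0.4833, 0, 0], [0.04, -0.1067, 0.52, 0, 0]]}' > mv.in && python3 drive.py mv.in 25 | tail -2
echo '{"increments":[[0.04, 0, 0, 0.0667, 0], [0.04, 0, 0, 0.1667, 0], [0.04, 0, 0, 0.2667, 0], [0.04, 0, 0, 0.35, 0], [0.04, 0, 0, 0.3833, 0]]}' > mv.in && python3 drive.py mv.in | tail -2
python3 - <<'E'
from h import *
need(.476,.218,.063,1.478)
T=optics.grab_frame("top");S=optics.grab_frame("scene");cv2.imwrite("pics/p1.png",cv2.resize(S[130:300,230:450],None,fx=3,fy=3,interpolation=2))
cv2.imwrite("pics/t2.png",T)
for n,I,b in(("scene",S,(215,230,330,335)),("top",T,(325,225,430,302))):
    for m,s,c in blobs(I,(15,110,60),(42,255,255),b): print(n,s,c.round(1))
E
```

```text
gripper_width: 0.0606
grip_force: 24.5
gripper_width: 0.0611
grip_force: 24.5
t 9.2 d [-0.0005  0.0028  0.0213] turn -0.0012898672147079182 yang 1.477 q6 -2.47 F [-0.8 -0.3 -2.4] M [-0.09  0.07  0.04]
scene [272 241  19  19 296] [281. 250.]
scene [268 270  21  21 358] [278.  280.1]
top [373 237  20  20 294] [382.3 246.9]
top [340 256  21  20 293] [349.5 265.7]
```

View pics/p1.png

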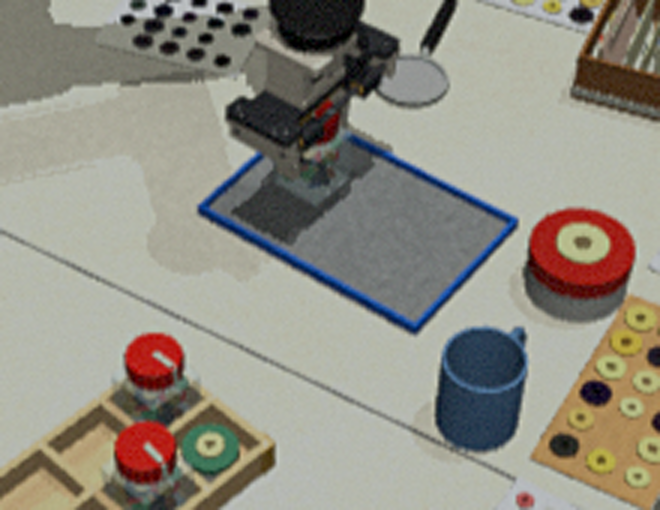

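The picture shows the jar held upright above the tray's near half at about (320,180), inside the walls. Lowering slowly, with a force check.

To row units: 0.018 m / 0.3 = 0.06, 0.016 m / 0.3 = 0.0533.

```bash
echo '{"increments":[[0.04, 0, 0.0033, 0.0133, 0], [0.04, 0, 0.0067, 0.0267, 0], [0.04, 0, 0.0067, 0.04, 0], [0.04, 0, 0.0067, 0.0533, 0], [0.04, 0, 0.0067, 0.06, 0]]}' > mv.in && python3 drive.py mv.in 25 | sed -n 2,4p
echo '{"increments":[[0.04, 0, 0, 0.0033, 0], [0.04, 0, 0, 0.0067, 0], [0.04, 0, 0, 0.01, 0], [0.04, 0, 0, 0.01, 0], [0.04, 0, 0, 0.01, 0]]}' > mv.in && python3 drive.py mv.in | sed -n 2,4p
```

```text
ee_pos: [0.4774, 0.2192, 0.0694]
eef_rot: [-0.0, 0.047, 0.999, 0.0]
contact_force: [1.0, 0.6, -2.6]
ee_pos: [0.4775, 0.2192, 0.0666]
eef_rot: [0.0, 0.047, 0.999, 0.0]
contact_force: [-0.8, 0.6, -3.7]
```

To row units: 0.003 m / 0.3 = 0.01, 0.002 m / 0.3 = 0.0067.

```bash
echo '{"increments":[[0.04, 0, 0, 0.0033, 0], [0.04, 0, 0, 0.0067, 0], [0.04, 0, 0, 0.01, 0], [0.04, 0, 0, 0.01, 0], [0.04, 0, 0, 0.01, 0]]}' > mv.in && python3 drive.py mv.in 25| sed -n 2,4p
echo '{"increments":[[0.04, 0, 0, 0.0033, 0], [0.04, 0, 0, 0.0033, 0], [0.04, 0, 0, 0.0033, 0], [0.04, 0, 0, 0.0033, 0], [0.04, 0, 0, 0.0033, 0]]}' > mv.in && python3 drive.py mv.in | sed -n 2,4p
```

```text
ee_pos: [0.4776, 0.2193, 0.0637]
eef_rot: [0.0, 0.046, 0.999, 0.0]
contact_force: [0.4, 0.0, -0.4]
ee_pos: [0.4782, 0.2195, 0.0633]
eef_rot: [0.001, 0.046, 0.999, 0.0]
contact_force: [0.3, -2.3, 5.3]
```

To row units: -0.07 m / 0.3 = -0.2333, -0.03 m / 0.3 = -0.1.

```bash
echo '{"increments":[[0.085, 0, 0, 0, 0], [0.085, 0, 0, 0, 0], [0.085, 0, 0, 0, 0], [0.085, 0, 0, -0.1, 0], [0.085, 0, 0, -0.2333, 0]]}' > mv.in && python3 drive.py mv.in 10| tail -2
echo '{"increments":[[0.088, 0, 0, -0.1333, 0], [0.088, 0, 0, -0.2667, 0], [0.088, 0, -0.1333, -0.3, -0.05], [0.088, 0, -0.3, -0.3, -0.12], [0.088, 0, -0.4333, -0.3, -0.19]]}' > mv.in && python3 drive.py mv.in | sed -n 2,4p
python3 -c "
from h import *
need(.5108,-.1179,.22,1.92)"
```

```text
gripper_width: 0.0847
grip_force: 0.0
ee_pos: [0.4646, 0.0884, 0.223]
eef_rot: [0.0, -0.146, 0.989, 0.0]
contact_force: [1.0, 0.4, 0.4]
t 12.3 d [ 0.0154 -0.2108  0.0028] turn -0.05581187092057105 yang 1.864 q6 -1.88 F [1.  0.4 0.4] M [-0.01 -0.14  0.05]
```

To row units: -0.211 m / 0.3 = -0.7033, -0.18 m / 0.3 = -0.6, -0.05 rad / 2 = -0.025.

```bash
echo '{"increments":[[0.088, 0.01, -0.15, 0, 0], [0.088, 0.02, -0.3, 0, 0], [0.088, 0.0333, -0.45, 0, 0], [0.088, 0.0433, -0.6, 0, -0.025], [0.088, 0.05, -0.7033, 0, -0.025]]}' > mv.in && python3 drive.py mv.in 10 | sed -n 2,2p
echo '{"increments":[[0.088, 0, 0, 0.1333, 0], [0.088, 0, 0, 0.2667, 0], [0.088, 0, 0, 0.35, 0], [0.088, 0, 0, 0.4, 0], [0.088, 0, 0, 0.41, 0]]}' > mv.in && python3 drive.py mv.in | sed -n 2,4p
echo '{"increments":[[0.04, 0, 0, 0, 0], [0.04, 0, 0, 0, 0], [0.04, 0, 0, 0, 0], [0.04, 0, 0, 0, 0], [0.04, 0, 0, 0, 0]]}' > mv.in && python3 drive.py mv.in 10
python3 -c "
from h import *
need(.5108,-.1179,.098,1.92)"
```

```text
ee_pos: [0.5107, -0.1192, 0.2224]
ee_pos: [0.5092, -0.117, 0.0974]
eef_rot: [-0.002, -0.167, 0.986, 0.0]
contact_force: [-0.9, 0.1, 0.4]
time: 13.8
ee_pos: [0.5112, -0.1169, 0.1003]
eef_rot: [0.001, -0.168, 0.986, -0.0]
contact_force: [0.0, -2.2, 2.0]
gripper_width: 0.0529
grip_force: 1.2
t 13.8 d [ 0.0007 -0.0008  0.0023] turn -0.012075842152386773 yang 1.908 q6 -1.38 F [ 0.  -2.2  2. ] M [-0.84 -0.24  0.02]
```

To row units: 0.2 rad / 2 = 0.1.

```bash
echo '{"increments":[[0.04, 0, 0, 0, 0], [0.04, 0, 0, 0, 0.025], [0.04, 0, 0, 0, 0.05], [0.04, 0, 0, 0, 0.075], [0.04, 0, 0, 0, 0.1]]}' > mv.in && python3 drive.py mv.in 10|tail -1
python3 -c "
from h import *
need(.5108,-.1179,.098)"
for k in 1 2; do echo '{"increments":[[0.04, 0, 0, 0, 0.03], [0.04, 0, 0, 0, 0.06], [0.04, 0, 0, 0, 0.09], [0.04, 0, 0, 0, 0.12], [0.04, 0, 0, 0, 0.15]]}' > mv.in && python3 drive.py mv.in 10|tail -1
python3 -c "
from h import *
need(.5108,-.1179,.098)"; done
```

```text
grip_force: 10.0
t 14.3 d [ 0.002  -0.0003  0.0028] turn None yang 1.707 q6 -1.59 F [ 4.4 -4.4  3.3] M [-1.83 -1.78  0.34]
grip_force: 10.0
t 14.8 d [ 0.0028 -0.0005  0.0035] turn None yang 1.407 q6 -1.89 F [ 4.3 -9.   6. ] M [-3.64 -1.66  0.39]
grip_force: 10.8
t 15.3 d [ 0.0027 -0.0002  0.004 ] turn None yang 1.108 q6 -2.19 F [  4.4 -16.5  12.3] M [-6.29 -1.12  0.38]
```

Torque reached 0.34 N m within 0.2 rad and the fingers then slipped, so this cap is tight. I'll release it and move to the third jar.

To row units: -0.07 m / 0.3 = -0.2333, -0.03 m / 0.3 = -0.1.

```bash
echo '{"increments":[[0.075, 0, 0, 0, 0], [0.075, 0, 0, 0, 0], [0.075, 0, 0, 0, 0], [0.075, 0, 0, -0.1, 0], [0.075, 0, 0, -0.2333, 0]]}' > mv.in && python3 drive.py mv.in 10| tail -2
echo '{"increments":[[0.088, 0, 0, -0.1, -0.075], [0.088, 0, 0, -0.2, -0.15], [0.088, 0, 0, -0.2, -0.225], [0.088, 0, 0, -0.2, -0.3], [0.088, 0, 0, -0.2, -0.375]]}' > mv.in && python3 drive.py mv.in|sed -n 2,4p
python3 -c "
from h import *
need(.5641,-.2082,.22,1.87)"
```

```text
gripper_width: 0.0748
grip_force: 0.0
ee_pos: [0.5104, -0.1164, 0.2295]
eef_rot: [-0.0, -0.146, 0.989, 0.0]
contact_force: [0.6, 0.3, 0.3]
t 16.3 d [-0.0248 -0.1034  0.0095] turn -0.005766975385166795 yang 1.864 q6 -1.43 F [0.6 0.3 0.3] M [-0.04  0.01  0.06]
```

To row units: -0.103 m / 0.3 = -0.3433, -0.08 m / 0.3 = -0.2667.

```bash
echo '{"increments":[[0.088, -0.0333, -0.1333, 0, 0], [0.088, -0.0633, -0.2667, 0, 0], [0.088, -0.0833, -0.3433, 0.0333, 0], [0.088, -0.0833, -0.3433, 0.1333, 0], [0.088, -0.0833, -0.3433, 0.2667, 0]]}' > mv.in && python3 drive.py mv.in 10 | sed -n 2,2p
python3 -c "
from h import *
need(.5641,-.2082,.1)"
echo '{"increments":[[0.088, 0, 0, 0.1, 0], [0.088, 0, 0, 0.16, 0], [0.088, 0, 0, 0.1667, 0], [0.04, 0, 0, 0.1667, 0], [0.04, 0, 0, 0.1667, 0]]}' > mv.in && python3 drive.py mv.in | sed -n 2,4p
echo '{"increments":[[0.04, 0, 0, 0, 0], [0.04, 0, 0, 0, 0], [0.04, 0, 0, 0, 0], [0.04, 0, 0, 0, 0], [0.04, 0, 0, 0, 0]]}' > mv.in && python3 drive.py mv.in 10
python3 -c "
from h import *
need(.5641,-.2082,.098,1.92)"
```

```text
ee_pos: [0.5649, -0.2092, 0.1496]
t 16.8 d [0.0007 0.0012 0.0496] turn None yang 1.857 q6 -1.25 F [-0.2  0.1 -1.2] M [ 0.02 -0.05  0.04]
ee_pos: [0.5646, -0.2085, 0.1008]
eef_rot: [0.001, -0.143, 0.99, -0.0]
contact_force: [-0.2, 0.0, 1.0]
time: 17.8
ee_pos: [0.5641, -0.2088, 0.1002]
eef_rot: [0.0, -0.143, 0.99, -0.0]
contact_force: [0.0, -0.6, 4.6]
gripper_width: 0.0529
grip_force: 10.0
t 17.8 d [-0.0001  0.0006  0.0022] turn -0.06223967691065502 yang 1.858 q6 -1.25 F [ 0.  -0.6  4.6] M [-0.32  0.16 -0.02]
```

To row units: 0.3 rad / 2 = 0.15.

```bash
for k in 1 2 3; do echo '{"increments":[[0.04, 0, 0, 0, 0.03], [0.04, 0, 0, 0, 0.06], [0.04, 0, 0, 0, 0.09], [0.04, 0, 0, 0, 0.12], [0.04, 0, 0, 0, 0.15]]}' > mv.in && python3 drive.py mv.in 10|tail -1
python3 -c "
from h import *
need(.5641,-.2082,.098)"; done
```

```text
grip_force: 10.0
t 18.3 d [0.0001 0.0007 0.0022] turn None yang 1.555 q6 -1.56 F [-0.1 -1.5  4.1] M [-0.57  0.2   0.06]
grip_force: 10.0
t 18.8 d [0.0003 0.0005 0.0021] turn None yang 1.256 q6 -1.86 F [ 1.2 -2.9  2.8] M [-1.27 -0.76  0.31]
grip_force: 10.0
t 19.3 d [-0.0003  0.0001  0.0016] turn None yang 0.956 q6 -2.16 F [-0.4  2.2  1.5] M [ 0.84 -0.05  0.42]
```

Loose with its stop near 0.55 to 0.6 rad. I'll turn a little more, then release, align with the crate and check the marks.

To row units: 0.1 rad / 2 = 0.05.

```bash
echo '{"increments":[[0.04, 0, 0, 0, 0.025], [0.04, 0, 0, 0, 0.05], [0.04, 0, 0, 0, 0.05], [0.075, 0, 0, 0, 0.05], [0.075, 0, 0, 0, 0.05]]}' > mv.in && python3 drive.py mv.in 10|tail -1
echo '{"increments":[[0.08, 0, 0, 0, 0], [0.08, 0, 0, -0.1, 0], [0.088, 0, 0, -0.25, -0.06], [0.088, 0, 0, -0.3833, -0.125], [0.088, 0, 0, -0.4, -0.2]]}' > mv.in && python3 drive.py mv.in|sed -n 2,4p
python3 - <<'E'
from h import *
need(.5641,-.2082,.062,1.357)
S=optics.grab_frame("scene")
cv2.imwrite("pics/s3.png",S)
cv2.imwrite("pics/c3.png",cv2.resize(S[160:340,200:400],None,fx=3.3,fy=3.3,interpolation=2))
E
```

```text
grip_force: 0.0
ee_pos: [0.5662, -0.2094, 0.2255]
eef_rot: [0.004, 0.153, 0.988, -0.0]
contact_force: [0.7, -0.1, 0.3]
t 20.3 d [0.0038 0.0004 0.1635] turn -0.09296497100560619 yang 1.264 q6 -1.85 F [ 0.7 -0.1  0.3] M [-0.05 -0.11  0.06]
```

View pics/c3.png

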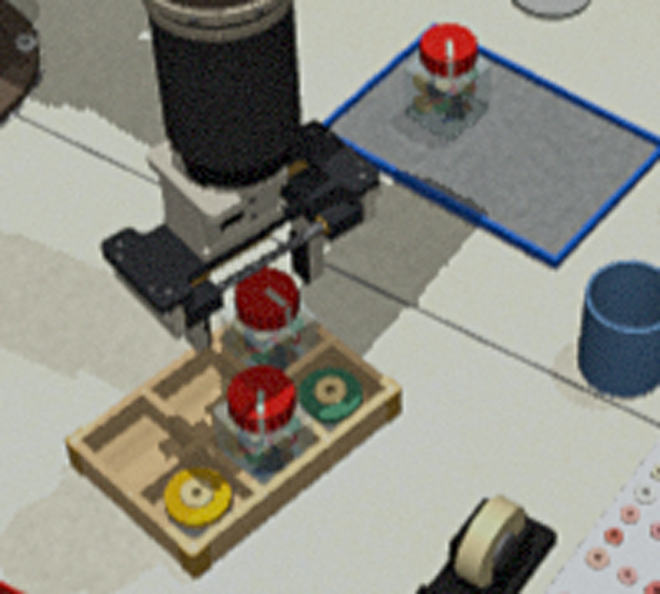

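The far jar's mark at (262,405) has turned clockwise, the tight jar's mark at (275,298) hasn't moved, and the first jar stands upright in the tray at (448,80). Picking the far jar by its body.

To row units: 0.161 m / 0.3 = 0.5367, 0.148 m / 0.3 = 0.4933, -0.093 rad / 2 = -0.0465.

```bash
echo '{"increments":[[0.088, 0, 0, 0.1, -0.025], [0.088, 0, 0, 0.25, -0.0465], [0.088, 0, 0, 0.4, -0.0465], [0.088, 0, 0, 0.4933, -0.0465], [0.088, 0, 0, 0.5367, -0.0465]]}' > mv.in && python3 drive.py mv.in 25|sed -n 2,4p
python3 -c "
from h import *
need(.5641,-.2082,.062,1.357)"
echo '{"increments":[[0.088, 0, 0, 0, 0], [0.04, 0, 0, 0, 0], [0.04, 0, 0, 0, 0], [0.04, 0, 0, 0, 0], [0.04, 0, 0, 0, 0]]}' > mv.in && python3 drive.py mv.in 25
echo '{"increments":[[0.04, 0, 0, 0, 0], [0.04, 0, 0, 0, 0], [0.04, 0, 0, -0.0167, 0], [0.04, 0, 0, -0.1, 0], [0.04, 0, 0, -0.2, 0]]}' > mv.in && python3 drive.py mv.in 25
python3 -c "
from h import *
need(.5641,-.2082,.2)"
```

```text
ee_pos: [0.5612, -0.2084, 0.0547]
eef_rot: [-0.003, 0.111, 0.994, 0.0]
contact_force: [-0.3, 0.2, -0.1]
t 20.85 d [-0.0027  0.0009 -0.0073] turn -0.009453381955396356 yang 1.348 q6 -1.76 F [-0.3  0.2 -0.1] M [-0.04  0.02 -0.06]
time: 21.35
ee_pos: [0.5644, -0.2086, 0.0598]
eef_rot: [0.001, 0.11, 0.994, 0.0]
contact_force: [-0.5, 0.8, 4.7]
gripper_width: 0.0617
grip_force: 24.4
time: 21.85
ee_pos: [0.5625, -0.2083, 0.1179]
eef_rot: [-0.002, 0.11, 0.994, 0.0]
contact_force: [1.0, 0.2, -2.0]
gripper_width: 0.0611
grip_force: 24.4
t 21.85 d [-0.0012  0.0005 -0.0821] turn None yang 1.35 q6 -1.76 F [ 1.   0.2 -2. ] M [-0.07 -0.13  0.  ]
```

To row units: -0.082 m / 0.3 = -0.2733, -0.08 m / 0.3 = -0.2667.

```bash
echo '{"increments":[[0.04, 0, 0, -0.1, 0], [0.04, 0, 0, -0.2, 0], [0.04, 0, 0, -0.2667, 0], [0.04, 0, 0, -0.2733, 0], [0.04, 0, 0, -0.2733, 0]]}' > mv.in && python3 drive.py mv.in 25|tail -2
python3 -c "
from h import *
need(.597,.207,.2,1.478)"
```

```text
gripper_width: 0.0612
grip_force: 24.4
t 22.35 d [0.0581 0.4126 0.0007] turn -0.12770851267214578 yang 1.35 q6 -1.76 F [-0.4 -0.4 -3.7] M [ 0.07  0.01 -0.03]
```

To row units: 0.175 m / 0.3 = 0.5833, 0.135 m / 0.3 = 0.45, -0.127 rad / 2 = -0.0635.

```bash
echo '{"increments":[[0.04, 0.01, 0.0667, 0, 0], [0.04, 0.0267, 0.1833, 0, -0.015], [0.04, 0.0467, 0.3167, 0, -0.03], [0.04, 0.0667, 0.45, 0, -0.045], [0.04, 0.0833, 0.5833, 0, -0.0635]]}' > mv.in && python3 drive.py mv.in 25 | tail -2
echo '{"increments":[[0.04, 0.0267, 0.1167, 0, 0], [0.04, 0.0467, 0.2333, 0, 0], [0.04, 0.06, 0.35, 0, 0], [0.04, 0.0667, 0.4667, 0, 0], [0.04, 0.0733, 0.55, 0, 0]]}' > mv.in && python3 drive.py mv.in | tail -2
python3 -c "
from h import *
need(.597,.207,.2,1.478)"
```

```text
gripper_width: 0.061
grip_force: 24.4
gripper_width: 0.0608
grip_force: 24.4
t 23.35 d [-0.0203  0.0735 -0.0016] turn 0.0003380298233184309 yang 1.478 q6 -2.23 F [ 0.8  0.7 -1.8] M [ 0.   -0.12 -0.01]
```

To row units: 0.074 m / 0.3 = 0.2467, 0.07 m / 0.3 = 0.2333.

```bash
echo '{"increments":[[0.04, -0.0233, 0.0833, 0, 0], [0.04, -0.0467, 0.1667, 0, 0], [0.04, -0.0667, 0.2333, 0, 0], [0.04, -0.07, 0.2467, 0, 0], [0.04, -0.07, 0.2467, 0, 0]]}' > mv.in && python3 drive.py mv.in 25 | tail -2
echo '{"increments":[[0.04, 0, 0, 0.0667, 0], [0.04, 0, 0, 0.1667, 0], [0.04, 0, 0, 0.2667, 0], [0.04, 0, 0, 0.35, 0], [0.04, 0, 0, 0.3833, 0]]}' > mv.in && python3 drive.py mv.in | tail -2
python3 - <<'E'
from h import *
need(.597,.207,.059,1.478)
S=optics.grab_frame("scene");cv2.imwrite("pics/p2.png",cv2.resize(S[130:300,230:450],None,fx=3,fy=3,interpolation=2))
E
```

```text
gripper_width: 0.0612
grip_force: 24.4
gripper_width: 0.0609
grip_force: 24.4
t 24.35 d [-0.0001  0.0034  0.0233] turn -0.0017727679566601484 yang 1.476 q6 -2.3 F [-0.7 -0.1 -2.3] M [-0.11  0.03 -0.04]
```

View pics/p2.png

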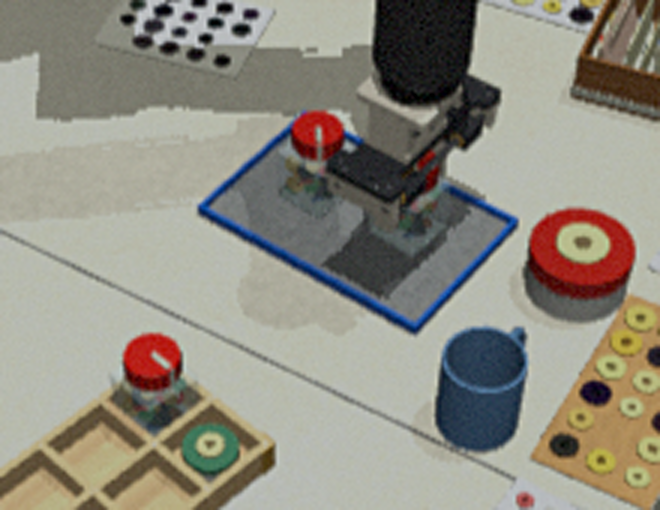

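The second jar hangs upright over the tray's free half at about (410,220), clear of the first jar at (315,165). Lowering gently.

To row units: 0.02 m / 0.3 = 0.0667, 0.018 m / 0.3 = 0.06.

```bash
echo '{"increments":[[0.04, 0, 0.0033, 0.0167, 0], [0.04, 0, 0.0067, 0.0333, 0], [0.04, 0, 0.01, 0.0467, 0], [0.04, 0, 0.01, 0.06, 0], [0.04, 0, 0.01, 0.0667, 0]]}' > mv.in && python3 drive.py mv.in 25 | sed -n 2,4p
echo '{"increments":[[0.04, 0, 0, 0.0033, 0], [0.04, 0, 0, 0.0067, 0], [0.04, 0, 0, 0.01, 0], [0.04, 0, 0, 0.01, 0], [0.04, 0, 0, 0.01, 0]]}' > mv.in && python3 drive.py mv.in | sed -n 2,4p
```

```text
ee_pos: [0.5991, 0.2088, 0.0655]
eef_rot: [0.0, 0.047, 0.999, 0.0]
contact_force: [-0.3, -0.7, -2.0]
ee_pos: [0.5992, 0.2087, 0.0626]
eef_rot: [0.0, 0.047, 0.999, 0.0]
contact_force: [-0.1, 0.1, -1.9]
```

To row units: 0.003 m / 0.3 = 0.01, 0.002 m / 0.3 = 0.0067.

```bash
echo '{"increments":[[0.04, 0, 0, 0.0033, 0], [0.04, 0, 0, 0.0067, 0], [0.04, 0, 0, 0.01, 0], [0.04, 0, 0, 0.01, 0], [0.04, 0, 0, 0.01, 0]]}' > mv.in && python3 drive.py mv.in 25| sed -n 2,4p
echo '{"increments":[[0.04, 0, 0, 0.0033, 0], [0.04, 0, 0, 0.0033, 0], [0.04, 0, 0, 0.0033, 0], [0.04, 0, 0, 0.0033, 0], [0.04, 0, 0, 0.0033, 0]]}' > mv.in && python3 drive.py mv.in | sed -n 2,4p
```

```text
ee_pos: [0.5991, 0.2087, 0.0596]
eef_rot: [0.0, 0.047, 0.999, 0.0]
contact_force: [0.8, 0.3, -2.4]
ee_pos: [0.5996, 0.2089, 0.0591]
eef_rot: [0.001, 0.046, 0.999, 0.0]
contact_force: [0.9, -0.7, 4.9]
```

Touched down (+4.9 N). Releasing and backing off, then a final check.

Careful with the scale: shifts go in shares of 0.3 m and turns go in shares of 2 rad. That gives: -0.07 m / 0.3 = -0.2333, -0.03 m / 0.3 = -0.1.

```bash
echo '{"increments":[[0.085, 0, 0, 0, 0], [0.085, 0, 0, 0, 0], [0.085, 0, 0, 0, 0], [0.085, 0, 0, -0.1, 0], [0.085, 0, 0, -0.2333, 0]]}' > mv.in && python3 drive.py mv.in 10| tail -2
echo '{"increments":[[0.088, 0, 0, -0.1333, 0], [0.088, 0, 0, -0.2667, 0], [0.088, 0.1, 0, -0.3667, 0], [0.088, 0.2667, 0, -0.4333, 0], [0.088, 0.4, 0, -0.4333, 0]]}' > mv.in && python3 drive.py mv.in | sed -n 2,4p
echo '{"increments":[[0.088, 0, -0.1333, 0, 0], [0.088, 0, -0.3, 0, 0], [0.088, 0, -0.4333, 0, 0], [0.088, 0, -0.5, 0, 0], [0.088, 0, -0.5, 0, 0]]}' > mv.in && python3 drive.py mv.in | sed -n 2,4p
python3 - <<'E'
from h import *
S=optics.grab_frame("scene");T=optics.grab_frame("top")
o=np.zeros((400,800,3),np.uint8);o[:400,:440]=cv2.resize(S[135:335,205:425],(440,400));o[:320,445:795]=cv2.resize(T[160:320,190:365],(350,320));cv2.imwrite("pics/fin.png",o)
for n,I,b in(("scene",S,(290,150,400,240)),("top",T,(195,205,275,310))):
    for m,s,c in blobs(I,(15,110,60),(42,255,255),b): print(n,s,c.round(1))
E
```

```text
gripper_width: 0.0846
grip_force: 0.0
ee_pos: [0.4793, 0.2203, 0.2608]
eef_rot: [0.001, 0.047, 0.999, 0.001]
contact_force: [-0.4, 1.5, 0.5]
ee_pos: [0.4649, 0.0685, 0.2587]
eef_rot: [-0.0, 0.048, 0.999, 0.0]
contact_force: [0.2, -0.1, 0.0]
scene [327 167  18  16 228] [335.4 174.5]
scene [360 183  18  17 246] [368.2 191.3]
```

View pics/fin.png

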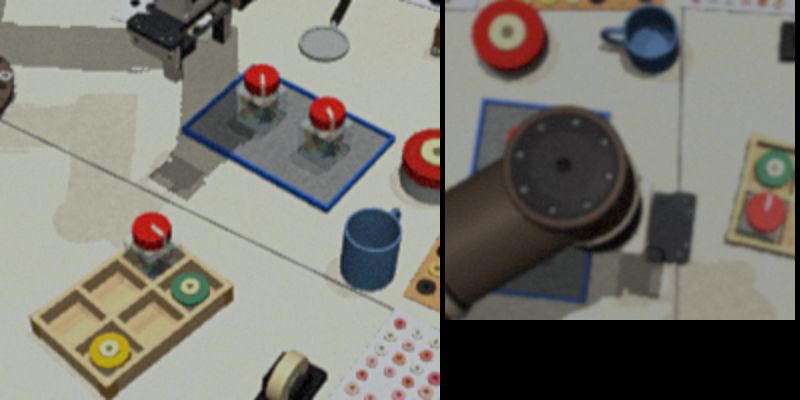

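The final view shows both loose jars upright in the tray at (262,90) and (327,125). The tight jar is still in the crate at (152,240), the bystanders are in place and the arm is clear. Handing in.

Run:
```python
from h import *
for c in((335.4,174.5),(368.2,191.3)):
    r=least_squares(lambda p:capc("scene",np.array([*p,.102]))-c,[.54,.21]).x-[.536,.2125];a=-.093
    print("tray frame",r@[np.cos(a),np.sin(a)],r@[-np.sin(a),np.cos(a)])
print(job.job_done())
```

```text
tray frame -0.05531896175852897 0.0034797479843635
tray frame 0.06707777786409547 0.003797529437110703
the job is handed in; nothing more can be done
None
```

The job is handed in, though the hand-in gave no verdict: two caps were loose, so I ran them down to their stops and stood both jars upright in the tray; the third was tight and its jar is still in the crate.

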